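Press a stuck ball out of a tilting column

ROBOT

A 6-joint arm with a two-finger parallel gripper is mounted at the origin on the work surface. World frame = base frame: x ahead of the robot, y to its left, z up, the work surface at z = 0. Lengths are in mm, angles in rad, forces in N, time in s.
With the tool pointing down it reaches from about 275 to 825 mm from the base axis. Payload 4.9 kg.
Tool frame: the origin (TCP) lies midway between the tips of the shut fingers; the grasp point (between the pads) lies 19 mm behind it; z points along the fingers, x is the direction in which the jaws open and shut, and the axes are right-handed (so a half turn about z gives the same grasp; the last joint's range is limited). The gripper opens to 85 mm and grips with 20 to 120 N. Pads are 22 mm wide; open, the fingers measure 114 mm over their backs; the gripper's body (76 mm by 85 mm) begins 54 mm behind the grasp point. The pads swing forward as they close: fully open they stand 13 mm farther back than shut.
Start: joints at [1.055, 0.326, -0.193, 1.052, 0, 1.437], TCP at [204.921, 510.417, 231.281] pointing down, gripper open.
Joint ranges: [-2.65, 2.65], [-0.97, 1.79], [-1.3, 1.35], [-1.93, 2.1], [-1.47, 1.37], [-3.14, 3.14]. Speed limits (rad/s): [2.57, 2.57, 3.14, 3.14, 3.14, 3.14].

INTERFACE

Orientations are given as a rotation vector (axis times angle).
In Python, from cell import * gives the robot as it stands. The module is installed in compiled form; this text tells all that it offers. Calls block until the motion is done:
- move_pose(position, orientation): joint-space move of the TCP to a pose.
- move_linear(position, rot=None, vel=150): straight line of the TCP; rot=None keeps the orientation; vel is the mean speed in mm/s.
- movej(angles): joint-space move.
- set_gripper(opening, newtons=None): finger opening in mm; newtons is the grip in N (None keeps the last); returns when the fingers have stopped.
- hold(seconds).
- inverse_kinematics(position, orientation): joint angles nearest the present ones, or None.
- camera(name): name is "scene" or "top" or "wrist"; returns a dict with "frame" (480x640x3 uint8, blue, green, red), "depth" (480x640 float32, mm along the optical axis (not along the pixel's ray), 0 where there is no reading), "K" (3x3 intrinsics, pixels), "camera_from_world" (4x4, takes a point from world to camera coordinates); the wrist camera has in their place "hand_eye" (4x4, takes a point from camera to tool coordinates, whose origin is the TCP and whose axes are the tool frame's). Camera axes: x right, y down, z forward; pixel columns grow to the right and rows downward; lengths in mm; the calibration is good to about 2 mm. The wrist camera is an equidistant fisheye: a pixel r from the principal point sees the ray r / f radians off the axis. A picture is of the moment at which its call begins: read the wrist's pose just before it.
A pose or a line that the arm cannot do raises PlanningError and nothing moves.
- job_done(): hands the job in, once; it reports no verdict.
Readings, each from a call of its own:
- read_time_s(): time.
- read_joints(): joint angles.
- read_dq(): joint speeds.
- read_joint_efforts(): joint torques, N m.
- read_tcp_pos(): TCP position.
- read_ee_rot(): TCP orientation.
- read_force(): force on the tool from outside, world axes, zero at the start.
- read_moment(): the same for the moment, N m.
- read_width(): finger opening in mm.
Only numpy, scipy, OpenCV 4.12 (cv2) and the standard library are available. Lean on these libraries where they do the work, as an engineer would, in place of code of your own. Each camera call takes 0.05 s, during which the arm holds its last target.

TASK

A white ball is wedged low in the bore of the clear column, and the column leans an unknown little way in its swivel. Take the red-handled rod from its blue holder, feel its tip into the column's mouth, swing the column upright with it and gently press the ball out of the bottom into the yellow tray. Then draw the rod out and stand it back in its holder; push gently throughout and leave the bottle, the beaker and the jar where they are.

Things in the scene. Friction and masses are not known exactly. Their poses are not given: they have to be found in the camera images.
- stand: Fixed grey stand; origin under its base (150 x 100 x 12 mm), below the pivot; z up, y along the swivel axis, x the way the column can lean. Aluminium cheeks 36 mm wide (x) at y = 35 to 45 mm either side, to 100 mm high, carry a clear tube, 22 mm outside, 16 mm bore, from 27 mm below to 80 mm above the pivot; on its cushion it sinks under load, 1 mm per 4 N beyond 3 N, 5 mm at most. Never press stand or column with more than 30 N.
- pivot (a point): Fixed to the stand, same axes, 85 mm above the bench: where swivel axis and column centre line cross. The stiff swivel stays where left; it gives (15 degrees at most) when the mouth is pushed along x with about 5 to 7 N. Pressed down a leaning bore, the rod binds: with its tip 6 to 10 mm in, first swing the mouth back over the pivot.
- mouth_upright (a point): Fixed to the stand, 80 mm over the pivot: where the column's mouth would be if it stood upright. The mouth is the sharp-edged 16 mm bore in the middle of a flat blue flange, 64 mm diameter, 5 mm thick. At the start the column leans up to 13 degrees, unmeasured: the mouth lies up to 18 mm from here along +x or -x (true in y), up to 2 mm lower; the flange dips on that side.
- outlet (a point): Fixed to the stand, 25 mm below the pivot: foot of two sprung orange shoes, tapering from 6 mm above the pivot to here, that hold the ball in the bore. Pressing it out takes some 8 to 16 N; it drops free when its centre passes here, the rod's tip then being some 16 to 23 mm below the pivot (26 mm is safe).
- tray (a point): Centre of the inside floor of the yellow tray fixed on the stand under the column, 15 mm above the bench; the tray is 125 x 66 mm in the stand's x and y, its rim 44 mm above the bench.
- ball_center (a point): Centre of the white plastic ball, 14.6 mm diameter, 15 g, held between the sprung shoes with its centre at the pivot at the start. The rod must not press it with more than 30 N.
- rod_handle (a point): Centre of the rod's red handle, a block 24 x 24 mm and 45 mm tall with its faces square to this frame's x and y; z runs up the rod. Below the handle is a round steel shaft 13 mm in diameter and 115 mm long with a flat, sharp-edged end. This point is 137.5 mm above the tip. 120 g.
- rod_tip (a point): Centre of the flat lower end of the rod.
- holder_hole0 (a point): Centre of the mouth of the holder's hole: a round hole of 17 mm diameter (3 mm chamfer), 45 mm deep, in the top of the fixed blue block 100 x 80 x 60 mm; the mouth is 60 mm above the bench. The rod stands in it, tip on the hole's floor.
- bottle: White bottle with blue cap, 52 mm diameter, 110 mm tall; origin at its foot. Leave alone.
- beaker: Open glass beaker, 60 mm diameter, 70 mm tall; origin at its foot. Leave alone.
- jar: Amber jar with black lid, 52 mm diameter, 70 mm tall; origin at its foot. Leave alone.
Mind the look-alikes: they are no part of the job. There is more than one size of the part that bears rod_handle; the job needs the larger. There is more than one size of the stand; the job needs the smaller.

How it is judged:
By the outcome, as a careful person would: the job done as asked, in the order asked, and still so for the second after the job is handed in, with the robot touching nothing.
It also fails if it takes over 72 s, if anything falls off the work surface, if the arm or the gripper's body presses on something with over 40 N, if the wrist force passes 120 N, or if a joint passes its speed limit or range.

## Working session

There is one attempt and no reset: what is moved stays moved. The work goes in short steps, each a Python script; the robot and the scene stay as the last script left them, time stands still between calls to the robot, and variables do not carry over. Pictures are saved under pics/ and viewed, and the job is handed in when it is done.

```bash
ls; mkdir -p pics; python3 - <<'E'
from cell import *
import cv2,numpy as np
for n in ["scene","top","wrist"]:
    c=camera(n); cv2.imwrite(f"pics/{n}0.png",c["frame"]); np.savez(f"pics/{n}0.npz",**c)
    print(n,c["K"].tolist()); print(np.round(c.get("camera_from_world",c.get("hand_eye")),3).tolist())
print(read_time_s(),read_tcp_pos(),read_ee_rot(),read_force(),read_width())
E
```

```text
pics
scene [[496.0676755042289, 0.0, 326.04761212825105], [0.0, 496.0676755042289, 237.2547365946307], [0.0, 0.0, 1.0]]
[[0.609, 0.793, -0.023, -396.283], [0.454, -0.372, -0.81, -145.394], [-0.65, 0.483, -0.587, 1331.608], [0.0, 0.0, 0.0, 1.0]]
top [[533.9955040888423, 0.0, 319.6206595526742], [0.0, 533.9955040888423, 230.2583628976589], [0.0, 0.0, 1.0]]
[[-0.002, -1.0, 0.024, 41.663], [-0.999, 0.0, -0.052, 577.979], [0.052, -0.024, -0.998, 1293.57], [0.0, 0.0, 0.0, 1.0]]
wrist [[371.64829954431775, 0.0, 322.6751835132392], [0.0, 371.64829954431775, 233.39332066342075], [0.0, 0.0, 1.0]]
[[1.0, 0.0, 0.001, -0.212], [-0.0, 0.949, 0.314, -79.306], [-0.001, -0.314, 0.949, -142.25], [0.0, 0.0, 0.0, 1.0]]
0.15 [204.67777403 510.0061168  230.66297977] [ 2.60204112e+00  1.75928216e+00 -1.93009573e-03] [ 0.5508917   0.22963757 -0.28874885] 85.34029310718509
```

View pics/scene0.png

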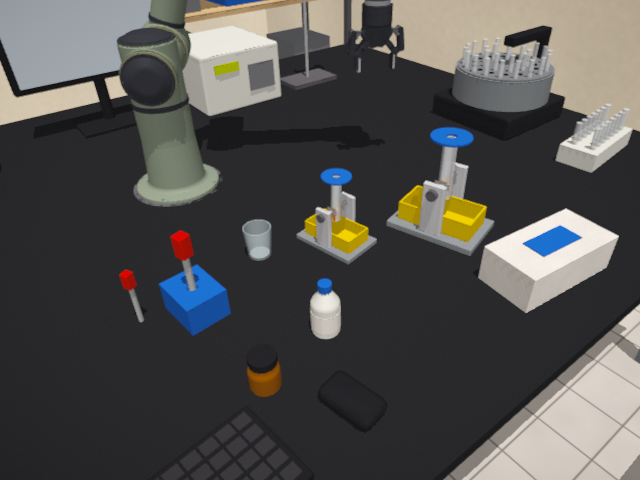

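View pics/top0.png

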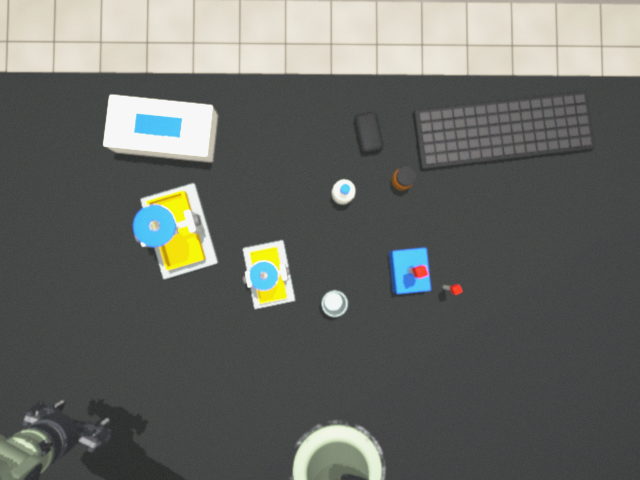

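View pics/wrist0.png

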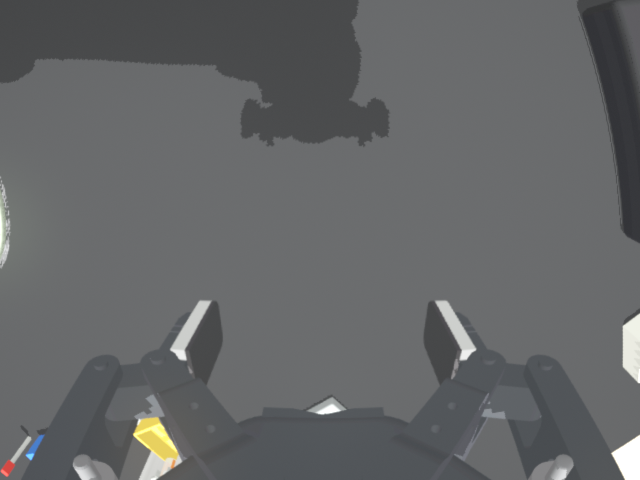

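Candidates: red handle in the blue holder at scene (182,245)/top (420,271), versus a shorter red rod standing beside it at scene (127,279)/top (456,290). Stands: the smaller one at scene (337,240)/top (268,275), versus the larger at scene (440,210)/top (178,230). I choose the rod in the holder and the smaller stand. I'll check both in a close crop.

```bash
python3 - <<'E'
import cv2,numpy as np
s=cv2.imread("pics/scene0.png");t=cv2.imread("pics/top0.png")
a=cv2.resize(s[150:340,90:390],None,fx=2.6,fy=2.6,interpolation=cv2.INTER_CUBIC)
cv2.imwrite("pics/crop_s.png",a)
b=cv2.resize(t[225:325,230:480],None,fx=3.2,fy=3.2,interpolation=cv2.INTER_CUBIC)
cv2.imwrite("pics/crop_t.png",b)
E
```

```text
(no output)
```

View pics/crop_s.png

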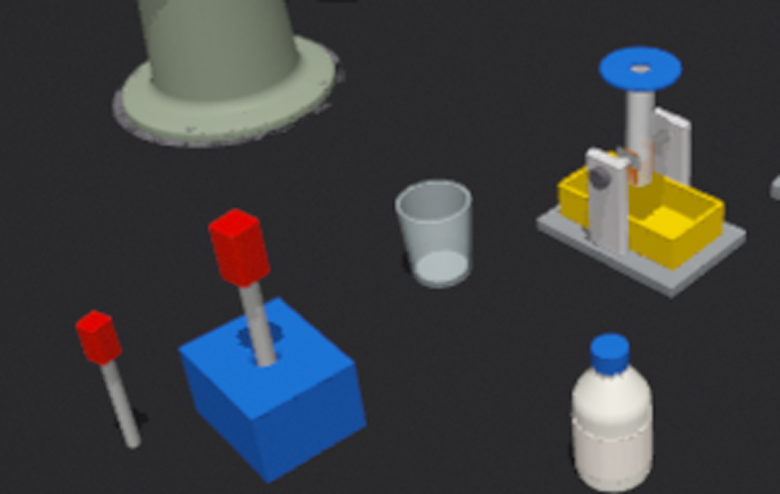

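View pics/crop_t.png

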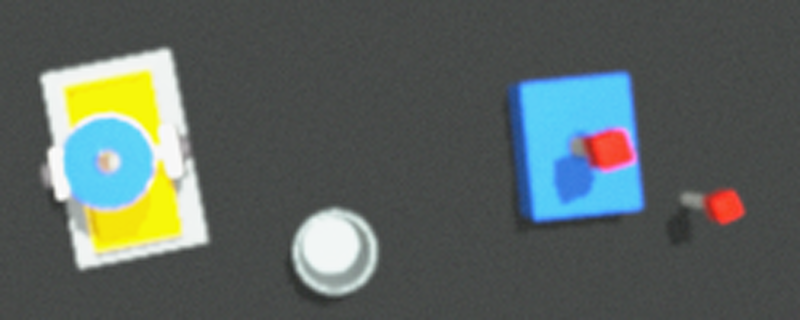

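The crops confirm it: at crop_s (240,250) the larger handle stands in the blue block, and the short rod is loose on the bench. The smaller stand is at (640,150), with the tube and blue flange at (640,68). Next I'll measure these.

```bash
cat > h.py <<'E'
import numpy as np, cv2
from scipy.spatial.transform import Rotation as R
def ray(c,uv):
    T=c["camera_from_world"];K=c["K"]
    d=np.linalg.inv(K)@np.array([uv[0],uv[1],1.]); Rm=T[:3,:3]
    return -Rm.T@T[:3,3], Rm.T@d
def onz(c,uv,z):
    o,d=ray(c,uv); return o+d*(z-o[2])/d[2]
def tri(rays):
    A=np.zeros((3,3));b=np.zeros(3)
    for o,d in rays:
        d=d/np.linalg.norm(d);P=np.eye(3)-np.outer(d,d);A+=P;b+=P@o
    p=np.linalg.solve(A,b); return p,[np.linalg.norm((np.eye(3)-np.outer(d,d)/(d@d))@(p-o)) for o,d in rays]
def cent(m):
    M=cv2.moments(m.astype(np.uint8),True);return np.array([M['m10']/M['m00'],M['m01']/M['m00']])
def wray(c,uv,pos,rot):   # fisheye wrist ray
    K=c["K"];x=(uv[0]-K[0,2])/K[0,0];y=(uv[1]-K[1,2])/K[1,1];r=np.hypot(x,y)
    d=np.array([np.sin(r)*x/r,np.sin(r)*y/r,np.cos(r)]) if r>1e-9 else np.array([0,0,1.])
    H=c["hand_eye"];Rw=R.from_rotvec(rot).as_matrix()
    return Rw@H[:3,3]+pos, Rw@H[:3,:3]@d
def wonz(c,uv,z,pos,rot):
    o,d=wray(c,uv,pos,rot);return o+d*(z-o[2])/d[2]
def hsv(f): return cv2.split(cv2.cvtColor(f,cv2.COLOR_BGR2HSV))
def blue(f):
    h,s,v=hsv(f);return (h>95)&(h<125)&(s>120)&(v>60)
def red(f):
    h,s,v=hsv(f);return ((h<6)|(h>172))&(s>150)&(v>80)
def yellow(f):
    h,s,v=hsv(f);return (h>20)&(h<35)&(s>140)&(v>80)
def box(m,x0,x1,y0,y1):
    o=np.zeros_like(m);o[y0:y1,x0:x1]=m[y0:y1,x0:x1];return o
E
python3 - <<'E'
from h import *
t=dict(np.load("pics/top0.npz"));s=dict(np.load("pics/scene0.npz"))
f=t["frame"];g=s["frame"]
# stand
h,S,v=hsv(f); m=box((v>110)|yellow(f),235,300,235,312)
cs=max(cv2.findContours(m.astype(np.uint8),0,2)[0],key=cv2.contourArea)
r=cv2.minAreaRect(cs);print(r)
m2=box((S<60)&(v>110),235,300,235,312)
ap=cv2.approxPolyDP(cv2.convexHull(cs),3,True)[:,0];print(ap.tolist(),[np.round(onz(t,p,12)[:2],1).tolist() for p in ap])
fl=box(blue(f),235,300,235,312);c=cent(cv2.morphologyEx(fl.astype(np.uint8),3,np.ones((7,7))))
print("flange top cam",c,onz(t,c,165))
fl2=cv2.morphologyEx(box(blue(g),315,360,160,190).astype(np.uint8),3,np.ones((7,7)))
c2=cent(fl2);print("scene",c2,tri([ray(t,c),ray(s,c2)]))
# yellow rim
ys=box(yellow(f),235,300,235,312);r=cv2.minAreaRect(cv2.findContours(ys.astype(np.uint8),0,2)[0][0]);print("yel",r)
pts=np.argwhere(ys)[:,::-1].astype(np.float32);r=cv2.minAreaRect(pts);print(r,onz(t,r[0],44),[np.round(onz(t,p,44)[:2],1).tolist() for p in cv2.boxPoints(r)])
# holder + handle
hb=box(blue(f)|red(f),380,440,240,300)
cs=max(cv2.findContours(hb.astype(np.uint8),0,2)[0],key=cv2.contourArea)
print("holder",[ (np.round(onz(t,p,60)[:2],1).tolist()) for p in cv2.boxPoints(cv2.minAreaRect(cs))])
rt=box(red(f),400,440,255,290);c=cent(rt);rs=box(red(g),165,200,225,265);c2=cent(rs)
print("handle",c,c2,tri([ray(t,c),ray(s,c2)]),onz(t,c,175),cv2.minAreaRect(np.argwhere(rt)[:,::-1].astype(np.float32)))
for n,z,b in [("white/bottle",110,(335,355,180,200))]:
    c=cent(box(blue(f),*b));print(n,onz(t,c,z))
print("beaker",onz(t,(335,303),35),"jar",onz(t,(404,178),70))
E
```

```text
((266.0384826660156, 274.69232177734375), (63.34550476074219, 47.656219482421875), 78.69007110595703)
[[283, 240], [295, 300], [255, 309], [243, 281], [242, 248]] [[554.3, 130.7], [408.1, 101.3], [386.7, 198.3], [454.6, 227.8], [534.8, 230.7]]
flange top cam [263.07586207 275.37931034] [472.973981   166.66220241 165.        ]
scene [335.85407725 175.94420601] (array([472.83144875, 166.70829569, 163.07897961]), [np.float64(0.13624925332228108), np.float64(0.13624925332217366)])
yel ((270.73077392578125, 289.15386962890625), (22.553354263305664, 28.04460334777832), 78.69007110595703)
((267.8653869628906, 274.826904296875), (51.77465057373047, 28.04460334777832), 78.69007110595703) [470.38085662 165.11673824  44.        ] [[524.2, 210.0], [537.3, 144.7], [416.7, 120.3], [403.9, 185.4]]
holder [[528.8, -119.6], [537.9, -212.3], [432.0, -221.7], [423.1, -129.4]]
handle [419.6173913  271.13913043] [181.66153846 244.88269231] (array([ 480.94803276, -174.53661522,  154.35655886]), [np.float64(0.27857930208786286), np.float64(0.2785793020878184)]) [ 481.5757075  -169.90080539  175.        ] ((419.4500427246094, 271.3499755859375), (9.803059577941895, 12.016654014587402), 71.56504821777344)
white/bottle [667.76071319 -14.13521757 110.        ]
beaker [402.41843049   5.01439247  35.        ] jar [ 698.91400367 -157.52621083   70.        ]
```

```bash
cat >> h.py <<'E'
def down(psi,ax=(0,0,0)):
    c,s=np.cos(psi),np.sin(psi)
    M=np.array([[c,s,0],[s,-c,0],[0,0,-1.]])
    return R.from_matrix(M).as_rotvec()
E
python3 - <<'E'
from h import *
from cell import *
def snap(n):
    p,r=read_tcp_pos(),read_ee_rot();c=camera("wrist");cv2.imwrite(f"pics/{n}.png",c["frame"]);np.savez(f"pics/{n}.npz",pos=p,rot=r,**c)
    print(n,p,r)
ps=np.deg2rad(11.4)
print(read_time_s())
move_pose([470,165,285],down(ps));snap("w1")
print(read_time_s(),read_force(),read_joints())
move_pose([485,-175,300],down(np.deg2rad(5)));snap("w2")
print(read_time_s(),read_joints())
E
```

```text
0.15
w1 [469.6660747  165.72243767 284.89526796] [-3.12553828e+00 -3.14143096e-01  4.52216409e-04]
1.8083 [ 0.09661224  0.83161785 -0.15704768] [ 1.91058574e-01  1.97968377e-01 -2.26261676e-01  1.14680913e+00
  2.80124020e-04  1.56109865e+00]
w2 [ 485.14844018 -173.93597383  299.95131131] [-3.13790569e+00 -1.39157159e-01  4.77437192e-05]
3.1417 [-4.87336274e-01  2.24517874e-01 -1.54081556e-01  1.19243110e+00
  3.79226447e-04  9.94226351e-01]
```

View pics/w1.png

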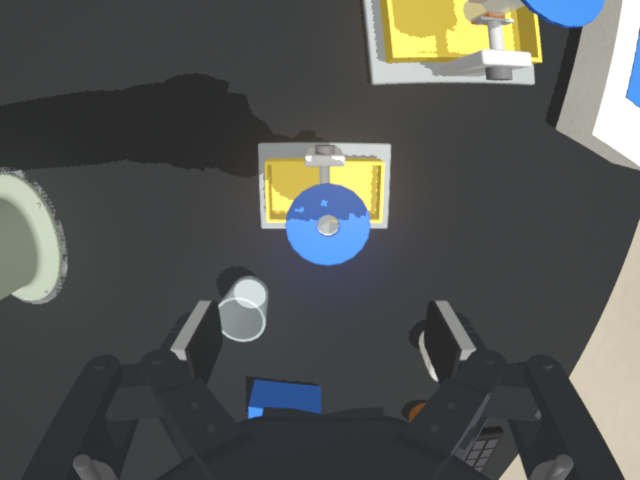

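View pics/w2.png

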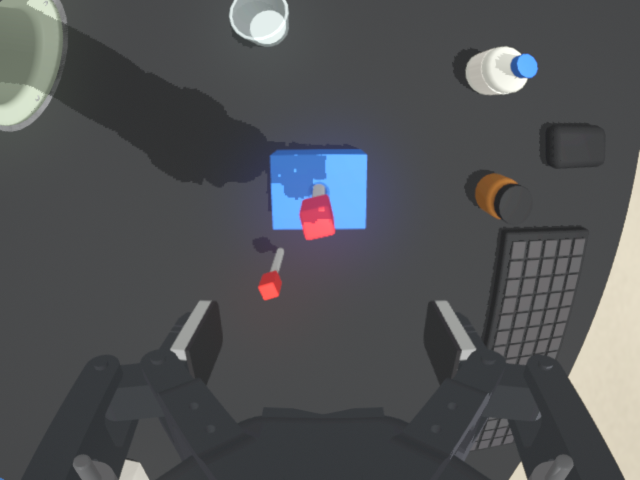

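```bash
python3 - <<'E'
import cv2,numpy as np
a=cv2.imread("pics/w1.png")[130:280,245:405];b=cv2.imread("pics/w2.png")[140:305,245:380]
a=cv2.resize(a,None,fx=3.7,fy=3.7,interpolation=cv2.INTER_CUBIC);b=cv2.resize(b,None,fx=3.6,fy=3.6,interpolation=cv2.INTER_CUBIC)
cv2.imwrite("pics/w1c.png",a);cv2.imwrite("pics/w2c.png",b)
E
```

```text
(no output)
```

View pics/w1c.png

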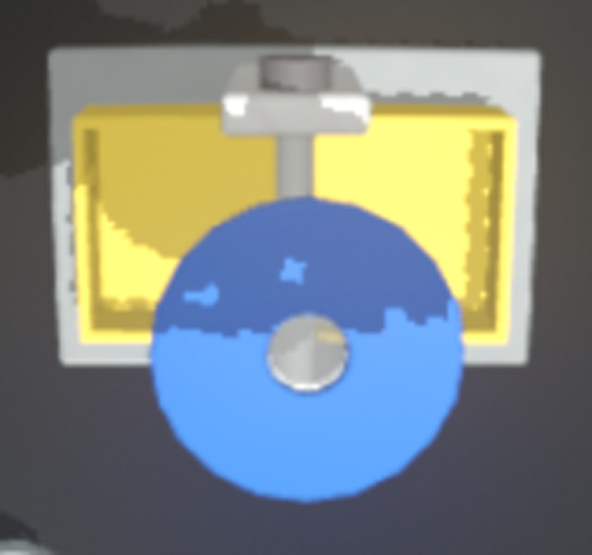

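View pics/w2c.png

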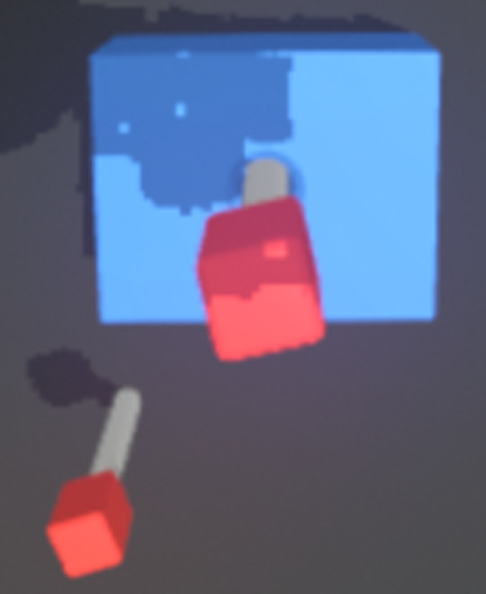

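w1c shows the stand base corners at crop (50,48),(540,52),(527,363),(62,364) and the bore near (308,352). w2c shows the block top corners (92,50),(440,50),(435,320),(102,322), the hole near (266,185), and the handle's lower top edge running (218,360)–(323,338).

```bash
python3 - <<'E'
from h import *
c=dict(np.load("pics/w1.npz"));f=c["frame"]
P=lambda u,v:np.array([u/3.7+245,v/3.7+130])
w=lambda uv,z:wonz(c,uv,z,c["pos"],c["rot"])
B=[w(P(*p),12)[:2] for p in [(50,48),(540,52),(527,363),(62,364)]]
print("base",np.round(B,1).tolist(),np.mean(B,0),[np.linalg.norm(B[i]-B[i-1]) for i in range(4)])
B=np.array(B);d=B[1]-B[0]+B[2]-B[3];print("yaw",np.degrees(np.arctan2(d[1],d[0])))
T=[w(P(*p),44)[:2] for p in [(73,105),(518,113),(508,344),(80,343)]]
print("tray",np.round(T,1).tolist(),np.mean(T,0))
b=box(blue(f),280,375,180,268).astype(np.uint8);cs=max(cv2.findContours(b,0,2)[0],key=cv2.contourArea);cs=cv2.convexHull(cs)
e=cv2.fitEllipse(cs);print("flange",e)
# project contour pts on z=165, fit circle (minEnclosing)
pts=np.array([w(p[0],165)[:2] for p in cs]);
A=np.c_[2*pts,np.ones(len(pts))];s=np.linalg.lstsq(A,(pts**2).sum(1),rcond=None)[0];print("flange circle",s[:2],np.sqrt(s[2]+s[0]**2+s[1]**2))
m=box(~blue(f),310,345,212,240).astype(np.uint8);n,l,st,ce=cv2.connectedComponentsWithStats(m);
k=l[225,328];hc=ce[k];print("mouth",hc,st[k],w(hc,165))
dd=c["depth"];print("depth flange",dd[240,300],dd[240,355],dd[205,328],dd[255,328])
t=dict(np.load("pics/top0.npz"));s0=dict(np.load("pics/scene0.npz"))
c2=dict(np.load("pics/w2.npz"));
P=lambda u,v:np.array([u/3.6+245,v/3.6+140])
w2=lambda uv,z:wonz(c2,uv,z,c2["pos"],c2["rot"])
B=np.array([w2(P(*p),60)[:2] for p in [(92,50),(440,50),(435,321),(102,322)]]);print("block",np.round(B,1).tolist(),B.mean(0));d=B[1]-B[0]+B[2]-B[3];print("yaw",np.degrees(np.arctan2(d[1],d[0])))
print("hole", w2(P(266,185),60))
H=np.array([w2(P(*p),175)[:2] for p in [(218,361),(324,338),(198,268)]]);print("handle",H.tolist())
d=H[1]-H[0];print(np.linalg.norm(d),np.degrees(np.arctan2(d[1],d[0])),"centre",(H[1]+H[2])/2, np.linalg.norm(H[2]-H[0]))
E
```

```text
base [[390.5, 200.1], [536.2, 228.6], [555.9, 131.7], [410.4, 101.8]] [473.22936868 165.56115919] [np.float64(100.35500094147298), np.float64(148.43755957068635), np.float64(98.93835291315284), np.float64(148.5629807072827)]
yaw 11.341484023177454
tray [[404.7, 188.7], [527.7, 211.5], [541.1, 144.9], [418.1, 120.2]] [472.87953754 166.32047793]
flange ((327.4267883300781, 224.9698944091797), (80.8409652709961, 84.12399291992188), 87.42340087890625)
flange circle [474.41153357 165.44355195] 31.24049855237197
mouth [327.6142132  224.74873096] [317 214  23  22 394] [474.25518199 166.64150741 165.        ]
depth flange 277.39276 279.14816 268.6389 0.0
block [[429.2, -138.4], [528.6, -129.7], [536.6, -210.8], [436.7, -219.9]] [ 482.77351212 -174.68686691]
yaw 5.129312693470485
hole [ 482.39774863 -173.87663577   60.        ]
handle [[474.51660437981275, -188.68696135515842], [496.3600464448474, -181.59708959324297], [468.85399425418797, -168.70480022956554]]
22.965239882242276 17.982221216786844 centre [ 482.60702035 -175.15094491] 20.769013377721716
```

```bash
cat >> h.py <<'E'
def snap(n):
    from cell import read_tcp_pos,read_ee_rot,camera
    p,r=read_tcp_pos(),read_ee_rot();c=camera("wrist");cv2.imwrite(f"pics/{n}.png",c["frame"]);np.savez(f"pics/{n}.npz",pos=p,rot=r,**c)
    print(n,np.round(p,2),np.round(r,4))
    return c,p,r
E
python3 - <<'E'
from h import *
from cell import *
move_pose([470,165,285],down(np.deg2rad(191.4)));snap("w3")
move_pose([485,-175,300],down(np.deg2rad(185)));snap("w4")
print(read_time_s())
a=cv2.imread("pics/w3.png")[130:290,245:415];b=cv2.imread("pics/w4.png")[130:310,245:400]
cv2.imwrite("pics/w3c.png",cv2.resize(a,None,fx=3.6,fy=3.6,interpolation=cv2.INTER_CUBIC));cv2.imwrite("pics/w4c.png",cv2.resize(b,None,fx=3.3,fy=3.3,interpolation=cv2.INTER_CUBIC))
E
```

```text
w3 [470.08 164.88 285.02] [-3.1120e-01  3.1261e+00 -1.0000e-04]
w4 [ 485.08 -174.15  299.96] [ 1.3860e-01 -3.1385e+00 -9.0000e-04]
6.725
```

View pics/w3c.png

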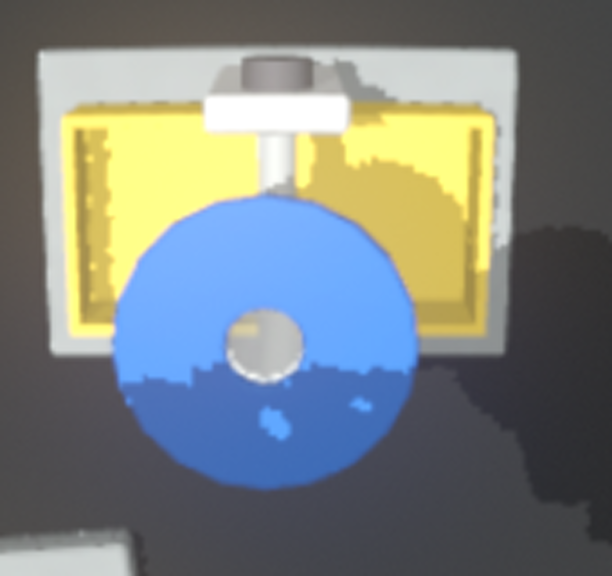

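View pics/w4c.png

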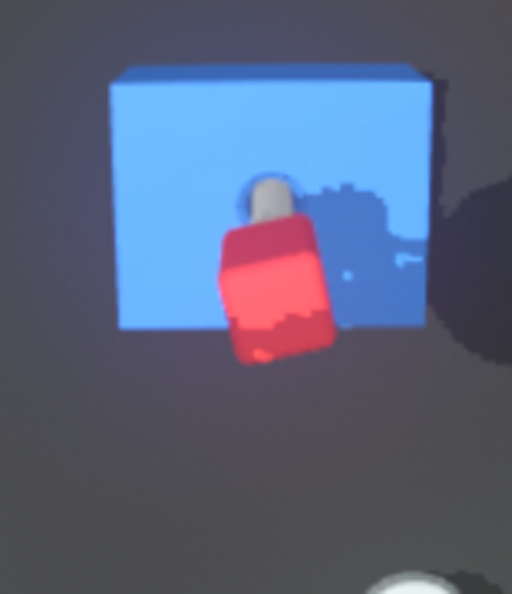

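w3c (flipped view) shows base corners (40,50),(517,50),(505,353),(53,352) and the bore near (265,345). w4c shows block corners (110,85),(432,83),(425,325),(120,328) and handle top corners (220,275),(320,253),(335,345),(240,363).

```bash
python3 - <<'E'
from h import *
c=dict(np.load("pics/w3.npz"));f=c["frame"]
P=lambda u,v:np.array([u/3.6+245,v/3.6+130])
w=lambda uv,z:wonz(c,uv,z,c["pos"],c["rot"])
B=np.array([w(P(*p),12)[:2] for p in [(40,50),(517,50),(505,353),(53,352)]]);d=B[1]-B[0]+B[2]-B[3]
print("base",B.mean(0),np.degrees(np.arctan2(d[1],d[0])))
b=box(blue(f),270,375,180,275).astype(np.uint8);cs=max(cv2.findContours(b,0,2)[0],key=cv2.contourArea)
x,y,ww,hh=cv2.boundingRect(cs);m=(b==0)
uv=P(265,345).astype(int);n,l,st,ce=cv2.connectedComponentsWithStats(m.astype(np.uint8));hc=ce[l[uv[1],uv[0]]];print("mouth",hc,w(hc,164))
cs=cv2.convexHull(cs);pts=np.array([w(p[0],165)[:2] for p in cs])
A=np.c_[2*pts,np.ones(len(pts))];s=np.linalg.lstsq(A,(pts**2).sum(1),rcond=None)[0];print("flange circle",s[:2],np.sqrt(s[2]+s[0]**2+s[1]**2))
# flange plane from depth, both views
for n in ("w1","w3"):
    c=dict(np.load(f"pics/{n}.npz"));f=c["frame"];D=c["depth"]
    b=cv2.erode(box(blue(f),270,375,180,275).astype(np.uint8),np.ones((5,5)))
    vv,uu=np.nonzero((b>0)&(D>0));Q=[]
    Rw=R.from_rotvec(c["rot"]).as_matrix();H=c["hand_eye"]
    for u,v in zip(uu,vv):
        o,dd=wray(c,(u,v),c["pos"],c["rot"]);ax=Rw@H[:3,2];Q.append(o+dd*D[v,u]/(dd@ax))
    Q=np.array(Q);cfs=np.linalg.lstsq(np.c_[Q[:,:2]-[473,165.5],np.ones(len(Q))],Q[:,2],rcond=None)[0]
    e=np.deg2rad(11.37);gx=cfs[:2]@[np.cos(e),np.sin(e)];gy=cfs[:2]@[-np.sin(e),np.cos(e)]
    print(n,len(Q),"slope x deg",np.degrees(gx),"y",np.degrees(gy),"z",cfs[2])
c2=dict(np.load("pics/w4.npz"));w2=lambda uv,z:wonz(c2,uv,z,c2["pos"],c2["rot"])
P=lambda u,v:np.array([u/3.3+245,v/3.3+130])
B=np.array([w2(P(*p),60)[:2] for p in [(110,85),(432,83),(425,325),(120,328)]]);print("block",B.mean(0))
print("hole",w2(P(270,203),60))
H=np.array([w2(P(*p),175)[:2] for p in [(220,275),(320,253),(335,345),(240,363)]]);d=H[1]-H[0]+H[2]-H[3];print("handle",H.mean(0),np.degrees(np.arctan2(d[1],d[0]))%180,np.linalg.norm(H-np.roll(H,1,0),axis=1))
E
```

```text
base [471.59755514 164.73349328] -168.67903210123308
mouth [317.93059126 225.66838046] [474.62452921 165.39525576 164.        ]
flange circle [474.29108743 165.64077306] 31.151035223778877
w1 4078 slope x deg -1.6369807113753991 y 0.03039479774055532 z 164.69140935636617
w3 4061 slope x deg -1.6348793300615752 y -0.021746277697038293 z 164.6908968925925
block [ 481.28501377 -174.22546391]
hole [ 482.04247262 -175.48175869   60.        ]
handle [ 481.1451415  -174.95740927] 17.187860168944468 [21.50002588 23.0854779  22.12036886 22.29883587]
```

Both flange planes come out at a 1.64° lean towards +x, so the mouth is about 2.3 mm from upright, and the pivot is near (472.2,165.1). The rod and hole are near (482,-174.8). Now I'll grasp the rod.

```bash
python3 - <<'E'
from h import *
from cell import *
rot=down(np.deg2rad(197.6))
move_pose([482,-174.9,210],rot)
print(read_force())
move_linear([482,-174.9,134],vel=120)
print(read_force())
set_gripper(20,90); print(read_width(),read_tcp_pos(),read_force(),read_moment(),read_time_s())
snap("g1")
t=camera("scene");cv2.imwrite("pics/g1s.png",cv2.resize(t["frame"][180:340,90:290],None,fx=3.5,fy=3.5))
E
```

```text
[ 0.20200026  0.0147936  -0.01536911]
[-0.02281338  0.5455579  -0.34059756]
22.80520587199131 [ 482.04924831 -175.10289848  134.39159822] [-1.52837584 -0.44603733  3.45879998] [-0.04247015  0.37011034  0.0077764 ] 8.55
g1 [ 482.05 -175.1   134.39] [-4.8040e-01  3.1045e+00 -8.0000e-04]
```

View pics/g1.png

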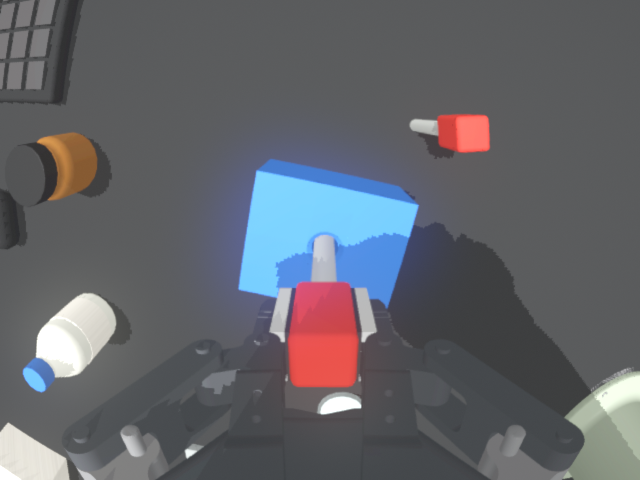

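View pics/g1s.png

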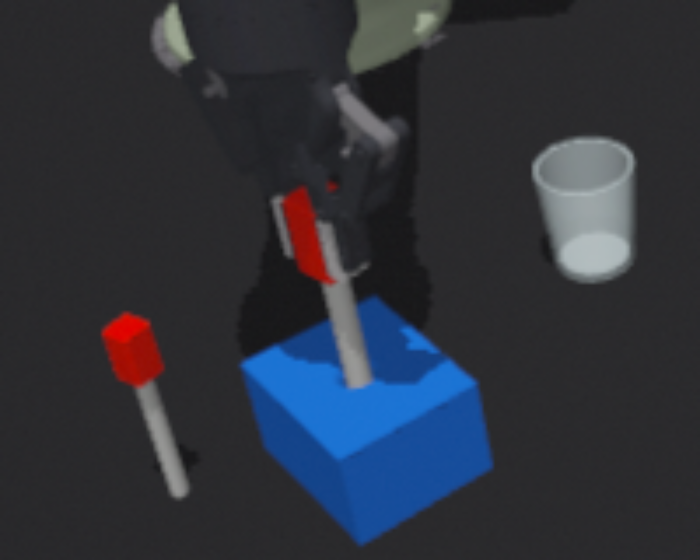

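```bash
python3 - <<'E'
from h import *
from cell import *
move_linear([482,-174.9,200],vel=100); print(read_force(),read_moment())
move_linear([482,-174.9,310],vel=200)
print(read_force(),read_moment(),read_width(),read_time_s())
snap("l1")
for n in("top","scene"):
    c=camera(n);cv2.imwrite(f"pics/l1{n}.png",c["frame"]);np.savez(f"pics/l1{n}.npz",**c)
a=cv2.imread("pics/l1.png")[150:400,240:440];cv2.imwrite("pics/l1c.png",cv2.resize(a,None,fx=2.4,fy=2.4,interpolation=cv2.INTER_CUBIC))
a=cv2.imread("pics/l1scene.png")[80:330,90:290];cv2.imwrite("pics/l1sc.png",cv2.resize(a,None,fx=2.4,fy=2.4,interpolation=cv2.INTER_CUBIC))
E
```

```text
[-0.08191421 -0.1267241  -1.78640522] [ 0.03334181  0.03242386 -0.03211546]
[-0.51762368  0.82292741 -1.75380884] [-0.00174663 -0.01545135 -0.00940337] 22.88291096362043 10.1583
l1 [ 481.47 -174.61  308.7 ] [ 4.8040e-01 -3.1031e+00 -1.8000e-03]
```

View pics/l1c.png

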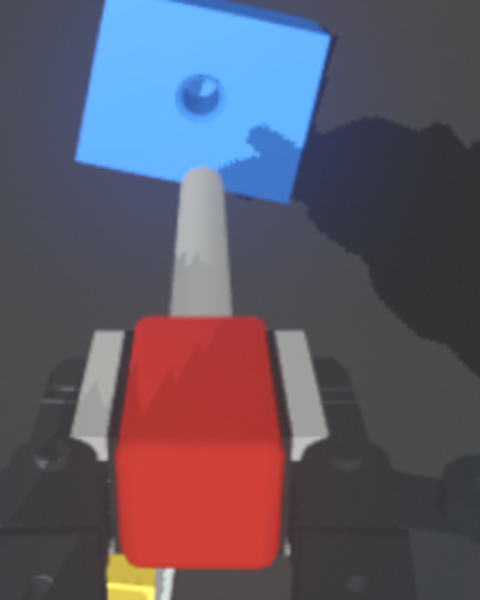

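View pics/l1sc.png

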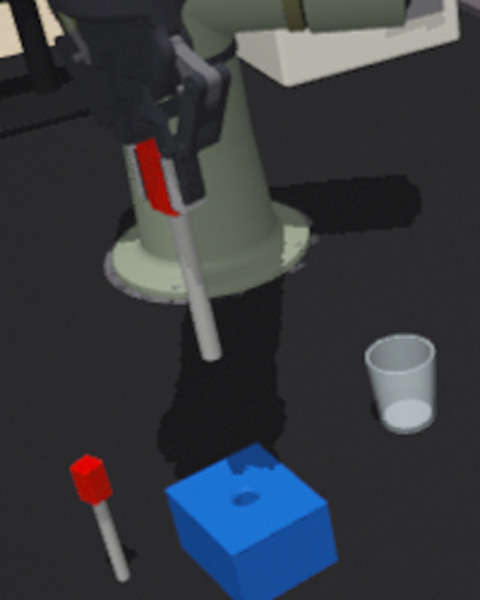

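The rod hangs straight in the grip, with its tip at wrist pixel about (324,220) and the empty hole clearly visible at about (323.5,190).

```bash
python3 - <<'E'
from h import *
c=dict(np.load("pics/l1.npz"))
I=np.zeros(3)
for z in(118,120):
    o,d=wray(c,(202.5/2.4+240-.3,167/2.4+150-.3),I,I);p=o+d*(z-o[2])/d[2];print("tip edge tool",p, "centre y",p[1]+6.5)
# row scan for shaft edges
g=cv2.cvtColor(c["frame"],6).astype(int)
for v in (223,228,240,255,270): print(v,[int(x) for x in g[v,300:350]])
w=lambda uv,z:wonz(c,uv,z,c["pos"],c["rot"])
print("hole",w((201/2.4+240,96/2.4+150),60))
E
```

```text
tip edge tool [ 7.27199400e-02 -6.28758446e+00  1.18000000e+02] centre y 0.21241553691510262
tip edge tool [ 7.91100239e-02 -5.71063348e+00  1.20000000e+02] centre y 0.7893665204099847
223 [106, 116, 128, 138, 146, 151, 153, 157, 160, 163, 165, 166, 165, 166, 166, 167, 176, 181, 183, 183, 182, 179, 179, 177, 175, 172, 168, 166, 163, 160, 155, 142, 124, 115, 114, 114, 113, 113, 113, 114, 113, 114, 113, 112, 113, 113, 112, 112, 113, 113]
228 [83, 83, 82, 83, 83, 83, 83, 83, 83, 82, 83, 83, 83, 83, 96, 154, 175, 181, 183, 183, 181, 180, 178, 177, 174, 171, 168, 165, 163, 160, 157, 153, 142, 126, 114, 112, 112, 113, 113, 113, 113, 113, 113, 112, 113, 113, 112, 112, 112, 112]
240 [81, 82, 82, 82, 82, 81, 83, 82, 82, 82, 82, 82, 82, 94, 151, 174, 181, 182, 182, 180, 179, 178, 177, 175, 173, 171, 168, 165, 162, 159, 157, 154, 150, 131, 103, 84, 81, 81, 81, 81, 82, 81, 81, 81, 81, 81, 80, 81, 80, 80]
255 [80, 80, 81, 81, 80, 81, 80, 81, 81, 81, 80, 82, 103, 156, 175, 172, 165, 172, 180, 180, 178, 172, 168, 171, 171, 169, 167, 164, 162, 160, 157, 155, 153, 148, 129, 96, 81, 80, 80, 80, 81, 80, 79, 79, 79, 79, 79, 79, 79, 80]
270 [79, 79, 79, 79, 79, 79, 79, 79, 79, 79, 83, 105, 145, 154, 155, 155, 155, 156, 158, 159, 160, 160, 160, 160, 159, 159, 158, 158, 157, 156, 155, 154, 153, 152, 148, 131, 96, 80, 78, 80, 78, 79, 78, 78, 79, 78, 79, 79, 78, 78]
hole [ 481.34996295 -175.6365102    60.        ]
```

```bash
python3 - <<'E'
from h import *
from cell import *
rot=down(np.deg2rad(191.37))
move_linear([473.8,164.6,310],rot=rot,vel=250)
move_linear([473.8,164.6,293],vel=60)
hold(0.2)
c,p,r=snap("m1");print(read_force(),read_time_s())
a=c["frame"][140:300,250:410];cv2.imwrite("pics/m1c.png",cv2.resize(a,None,fx=3.7,fy=3.7,interpolation=cv2.INTER_CUBIC))
E
```

```text
m1 [474.   164.61 293.24] [-3.1110e-01  3.1257e+00  1.0000e-04]
[ 0.96961116  0.73358992 -0.14983111] 12.5
```

View pics/m1c.png

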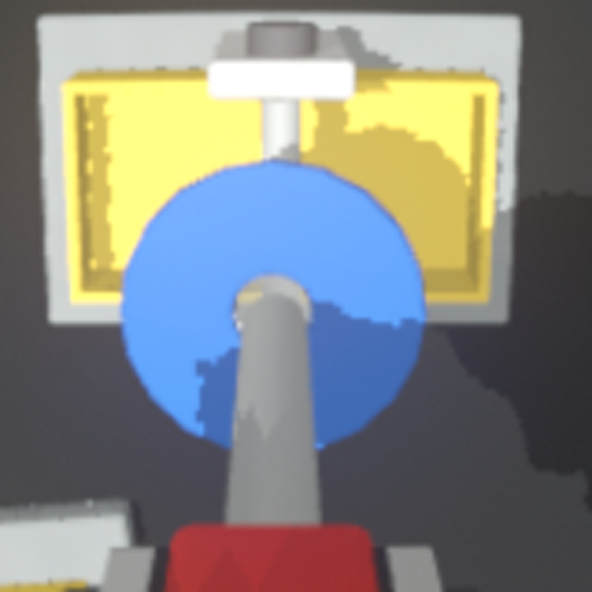

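Tip and mouth are both centred at column 273 of the crop. Rays will give the fore-aft offset.

```bash
python3 - <<'E'
from h import *
c=dict(np.load("pics/m1.npz"));P=lambda u,v:(u/3.7+250-.35,v/3.7+140-.35)
e=np.deg2rad(11.37);E=np.array([[np.cos(e),np.sin(e)],[-np.sin(e),np.cos(e)]])
w=lambda uv,z:E@wonz(c,uv,z,c["pos"],c["rot"])[:2]
f=c["frame"]
b=box(blue(f),275,375,175,270).astype(np.uint8);cs=max(cv2.findContours(b,0,2)[0],key=cv2.contourArea);cs=cs[:,0];cs=cs[cs[:,1]<230]
pts=np.array([w(p,165) for p in cv2.convexHull(cs)[:,0]]);A=np.c_[2*pts,np.ones(len(pts))];s=np.linalg.lstsq(A,(pts**2).sum(1),rcond=None)[0];print("flange",s[:2],np.sqrt(s[2]+s[0]**2+s[1]**2))
print("mouth edges: top",w(P(273,275),165),"L",w(P(234,312),165),"R",w(P(312,312),165))
print("tip edge",w(P(273,292),173.8),"tip ctr y=edge+-6.5; TCP",E@c["pos"][:2],"pivot est",E@[472.2,165.1])
E
```

```text
flange [497.15896772  65.85046678] 29.055438577169333
mouth edges: top [497.68032035  60.55041696] L [505.68963985  68.4344259 ] R [489.65822828  68.42450438]
tip edge [497.6855615   61.63514803] tip ctr y=edge+-6.5; TCP [497.14650093  67.93867081] pivot est [495.48133641  68.76841764]
```

```bash
cat >> h.py <<'E'
YAW=np.deg2rad(11.37)
EX=np.array([np.cos(YAW),np.sin(YAW)]);EY=np.array([-np.sin(YAW),np.cos(YAW)])
def st2w(x,y,z): 
    p=x*EX+y*EY; return [p[0],p[1],z]
def F(n=4):
    from cell import read_force,hold
    v=[]
    for i in range(n):
        v.append(read_force()); 
        if i<n-1: hold(0.01)
    f=np.mean(v,0); return np.array([f[:2]@EX,f[:2]@EY,f[2]])
def tcp():
    from cell import read_tcp_pos
    p=read_tcp_pos(); return np.array([p[:2]@EX,p[:2]@EY,p[2]])
E
python3 - <<'E'
from h import *
from cell import *
x,y=497.15,68.35
move_linear(st2w(x,y,288),vel=40);f0=F();print("f0",f0)
np.save("pics/f0.npy",f0)
z=288
while z>276.5:
    z-=1.5;move_linear(st2w(x,y,z),vel=25);f=F()-f0;print(z,np.round(f,1),np.round(tcp(),1))
    if abs(f[2])>5 or np.hypot(*f[:2])>5: break
print(read_time_s());c,p,r=snap("m2")
a=c["frame"][140:300,250:410];cv2.imwrite("pics/m2c.png",cv2.resize(a,None,fx=3.7,fy=3.7,interpolation=cv2.INTER_CUBIC))
E
```

```text
f0 [-0.00386815 -0.30751198 -1.49671023]
286.5 [-0.   0.7  0.2] [497.1  68.4 286.5]
285.0 [-0.4  0.2  0.2] [497.1  68.3 284.9]
283.5 [0.4 0.2 0.4] [497.1  68.4 283.4]
282.0 [0.2 0.4 0.3] [497.1  68.4 281.9]
280.5 [-0.5 -0.4  0.2] [497.1  68.4 280.4]
279.0 [0.2 0.2 0. ] [497.1  68.3 278.9]
277.5 [0.2 0.4 0.3] [497.1  68.4 277.4]
276.0 [-0.1 -0.   0.2] [497.1  68.4 275.9]
15.0
m2 [473.86 165.01 275.93] [ 0.3112 -3.126   0.    ]
```

View pics/m2c.png

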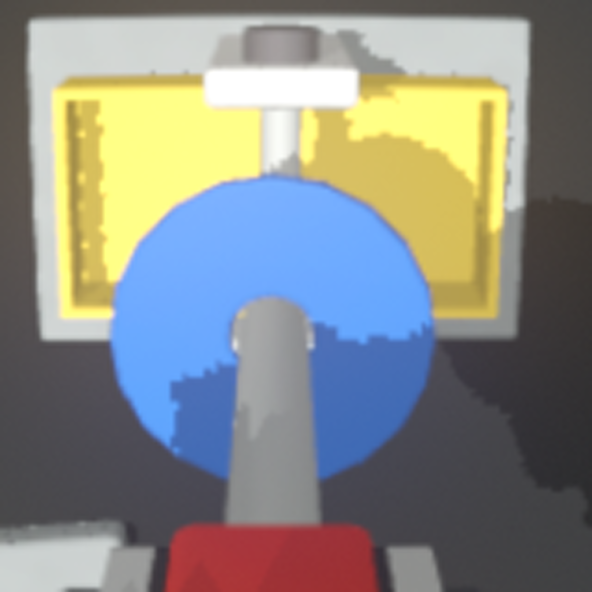

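The tip is in the bore by about 8.5 mm with no contact force, and the gaps on both sides are equal at crop (235,335)/(312,335). Now I'll swing the column towards -x.

```bash
cat >> h.py <<'E'
def slope(n,f=None):
    from cell import read_tcp_pos,read_ee_rot,camera
    pos,rot=read_tcp_pos(),read_ee_rot();c=camera("wrist");f=c["frame"];D=c["depth"];cv2.imwrite(f"pics/{n}.png",f)
    b=cv2.erode(box(blue(f),265,380,175,275).astype(np.uint8),np.ones((5,5)))
    vv,uu=np.nonzero((b>0)&(D>0))
    Rw=R.from_rotvec(rot).as_matrix();H=c["hand_eye"];ax=Rw@H[:3,2];Q=[]
    for u,v in zip(uu,vv):
        o,d=wray(c,(u,v),pos,rot);Q.append(o+d*D[v,u]/(d@ax))
    Q=np.array(Q);q=np.c_[Q[:,:2]@EX-495.5,Q[:,:2]@EY-68.5,np.ones(len(Q))]
    k=np.ones(len(Q),bool)
    for _ in range(3):
        cf=np.linalg.lstsq(q[k],Q[k,2],rcond=None)[0];r=abs(q@cf-Q[:,2]);k=r<max(0.6,2*np.median(r))
    return np.degrees(cf[:2]),cf[2],len(Q)
E
python3 - <<'E'
from h import *
from cell import *
f0=np.load("pics/f0.npy");print("slope",slope("s0"))
x,y,z=497.15,68.35,276
while x>493.6:
    x-=0.5;move_linear(st2w(x,y,z),vel=20);f=F(3)-f0;print(round(x,2),np.round(f,1),np.round(tcp(),2))
    if np.hypot(*f[:2])>11 or abs(f[2])>8: break
print("slope",slope("s1"),read_time_s())
E
```

```text
slope (array([-1.60516831, -0.09755477]), np.float64(164.71310068462503), 3653)
496.65 [-0.   0.2  0.5] [496.62  68.34 276.03]
496.15 [-0.4 -0.1  0.2] [496.16  68.35 276.04]
495.65 [ 0.7 -0.3  0.5] [495.79  68.37 276.05]
495.15 [ 1.7  0.3 -0.2] [495.46  68.35 276.11]
494.65 [ 3.   0.6 -1.5] [495.11  68.34 276.12]
494.15 [ 4.2  0.4 -2.1] [494.7   68.32 276.14]
493.65 [ 5.6  0.1 -3.1] [494.35  68.32 276.14]
493.15 [ 5.1 -0.3 -2.8] [493.87  68.34 276.15]
slope (array([-1.27388097, -0.01002723]), np.float64(164.72964380333445), 3640) 17.2833
```

```bash
python3 - <<'E'
from h import *
from cell import *
f0=np.load("pics/f0.npy")
x,y,z=493.15,68.35,276
for i in range(6):
    x-=0.4;move_linear(st2w(x,y,z),vel=20);f=F(3)-f0;s=slope(f"s2_{i}");print(round(x,2),np.round(f,1),np.round(tcp(),2),np.round(s[0],2))
    if np.hypot(*f[:2])>11 or abs(f[2])>8 or s[0][0]>-0.1: break
print(read_time_s())
E
```

```text
492.75 [ 5.2  0.3 -2.5] [493.54  68.32 276.16] [-1.1  -0.04]
492.35 [ 5.1  0.5 -2.7] [493.16  68.35 276.16] [-0.81 -0.03]
491.95 [ 5.7  0.5 -3.1] [492.76  68.32 276.16] [-0.46 -0.02]
491.55 [ 5.1  0.5 -3.3] [492.41  68.34 276.17] [-0.22 -0.04]
491.15 [ 5.6  0.4 -3. ] [491.99  68.33 276.14] [ 0.12 -0.01]
18.8667
```

```bash
python3 - <<'E'
from h import *
from cell import *
f0=np.load("pics/f0.npy")
x,y,z=494.9,68.35,276
move_linear(st2w(x,y,z),vel=30);f=F(3)-f0;s=slope("s3");print(np.round(f,1),np.round(s[0],2),tcp())
while z>218:
    z-=4;move_linear(st2w(x,y,z),vel=50);f=F(2)-f0;print(z,np.round(f,1),np.round(tcp(),1))
    if np.hypot(*f[:2])>5 or f[2]>5: break
print(read_time_s())
s=slope("s4");print(s)
a=cv2.imread("pics/s4.png")[140:300,250:410];cv2.imwrite("pics/s4c.png",cv2.resize(a,None,fx=3.7,fy=3.7,interpolation=cv2.INTER_CUBIC))
E
```

```text
[0.  0.4 0.7] [0.1  0.09] [493.93988094  68.38930008 275.70019626]
272 [-0.1  1.2  0.5] [494.3  68.4 271.5]
268 [-0.1  0.4 -0.2] [494.6  68.4 267.7]
264 [-0.  -0.2  0.4] [494.7  68.3 263.7]
260 [-0.4  0.9 -0.4] [494.7  68.3 259.7]
256 [0.3 0.1 0.1] [494.7  68.3 255.7]
252 [0.3 0.5 0.6] [494.7  68.4 251.7]
248 [ 0.   0.4 -0.3] [494.7  68.4 247.7]
244 [0.4 0.6 0.6] [494.7  68.3 243.7]
240 [ 0.5  0.6 -0.2] [494.7  68.3 239.7]
236 [-0.3  0.6  0.1] [494.7  68.3 235.7]
232 [ 0.1 -0.2  0.1] [494.7  68.4 231.7]
228 [0.4 0.4 0.1] [494.7  68.4 227.7]
224 [0.  0.3 0.1] [494.7  68.4 223.7]
220 [-0.4  0.8  0.1] [494.7  68.4 219.7]
216 [ 0.2 -0.2  0.6] [494.7  68.4 215.7]
23.0833
(array([ 0.13528085, -0.09184251]), np.float64(164.66606832629813), 4442)
```

View pics/s4c.png

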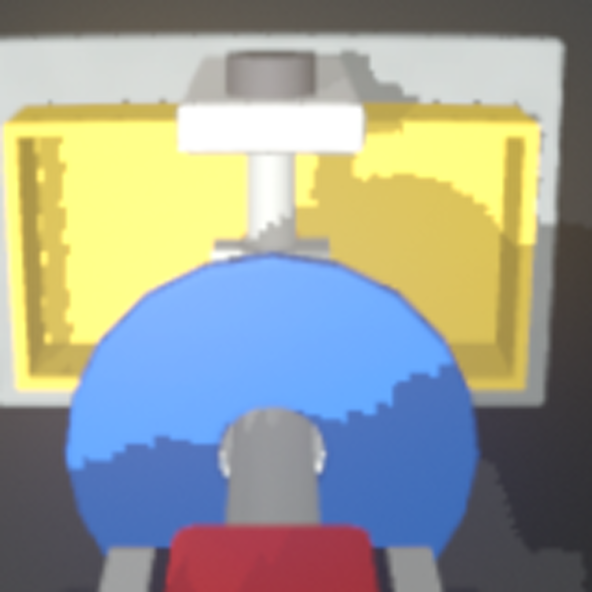

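The rod is free and centred in the upright bore. Now I'll press gently.

```bash
python3 - <<'E'
from h import *
from cell import *
f0=np.load("pics/f0.npy")
x,y,z=494.9,68.35,216
while True:
    z-=1.5;move_linear(st2w(x,y,z),vel=20);f=F(2)-f0;t=tcp();print(z,np.round(f,1),np.round(t,1))
    if np.hypot(*f[:2])>6 or f[2]>22 or t[2]<178.6: break
print(read_time_s())
snap("p1")
for n in("top","scene"):
    c=camera(n);cv2.imwrite(f"pics/p1{n}.png",c["frame"])
a=cv2.imread("pics/p1scene.png")[140:270,280:400];cv2.imwrite("pics/p1sc.png",cv2.resize(a,None,fx=4.5,fy=4.5,interpolation=cv2.INTER_CUBIC))
E
```

```text
214.5 [-0.   0.9  0.1] [494.8  68.4 214.5]
213.0 [0.3 0.3 0.3] [494.8  68.4 212.9]
211.5 [-0.1 -0.5 -0. ] [494.8  68.4 211.4]
210.0 [-0.1  0.3  0.2] [494.8  68.3 209.9]
208.5 [-0.3 -0.3 -0.6] [494.9  68.4 208.4]
207.0 [0.4 0.9 0.6] [494.9  68.4 207. ]
205.5 [0.  0.3 1.5] [495.   68.4 205.5]
204.0 [0.4 0.6 1.6] [495.   68.3 204.1]
202.5 [-0.5  0.   2.9] [495.   68.3 202.5]
201.0 [0.1 0.1 4. ] [495.1  68.4 201.1]
199.5 [1.1 0.1 4.6] [495.1  68.4 199.6]
198.0 [0.3 0.4 5.8] [495.1  68.3 198.1]
196.5 [1.2 0.5 5.9] [495.1  68.3 196.6]
195.0 [0.5 0.9 6.9] [495.1  68.3 195.2]
193.5 [0.4 0.3 7.9] [495.2  68.3 193.9]
192.0 [0.  0.4 8.7] [495.3  68.4 192.5]
190.5 [0.8 0.4 8.6] [495.3  68.4 191.1]
189.0 [-0.1  0.9  8.7] [495.4  68.4 189.6]
187.5 [0.4 0.8 9. ] [495.4  68.5 188.1]
186.0 [0.  0.5 7.8] [495.4  68.5 186.6]
184.5 [0.  0.2 0.4] [493.9  68.4 183.7]
183.0 [ 0.2  0.7 -0.2] [494.2  68.4 182.3]
181.5 [-0.1  0.9  0.4] [494.7  68.4 181.3]
180.0 [ 0.7  1.1 -0.1] [494.9  68.4 179.9]
178.5 [ 0.2  0.5 -0.4] [494.9  68.4 178.4]
29.5917
p1 [471.69 164.62 178.43] [ 3.1130e-01 -3.1261e+00 -1.0000e-04]
```

View pics/p1sc.png

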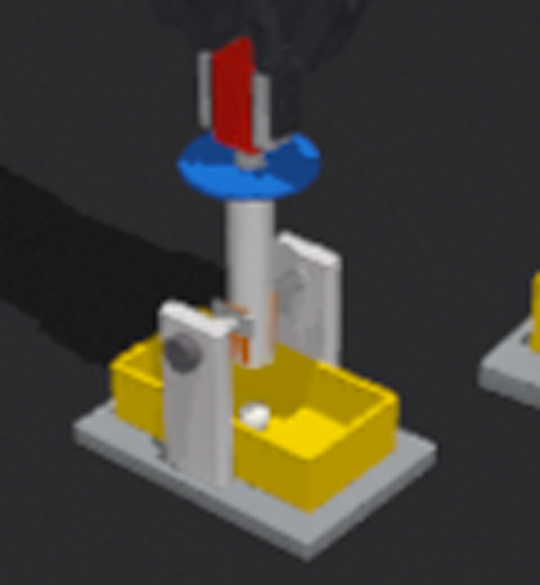

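View pics/p1.png

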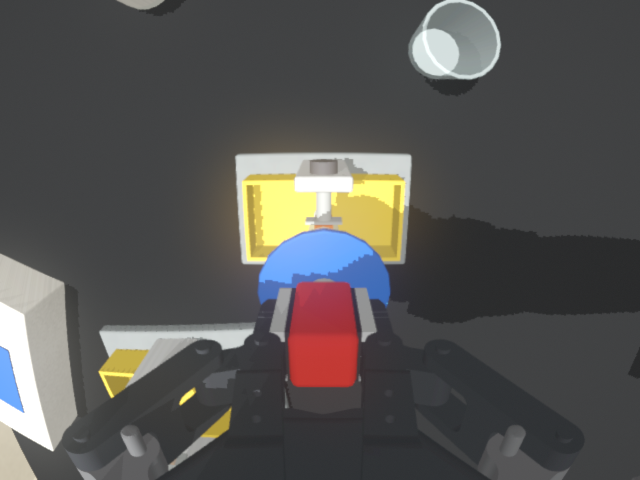

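The ball lies in the tray at p1sc crop (255,415); the peak force was 9 N. Now I'll withdraw the rod and carry it back.

```bash
python3 - <<'E'
from h import *
from cell import *
f0=np.load("pics/f0.npy")
x,y=494.9,68.35
for z in (190,205,220,240,260,275):
    move_linear(st2w(x,y,z),vel=60);f=F(2)-f0;print(z,np.round(f,1),np.round(tcp(),1))
    if np.hypot(*f)>8: break
else:
    move_linear(st2w(x,y,312),vel=120);print("slope",slope("s6"))
    move_linear([482,-174.9,312],rot=down(np.deg2rad(197.6)),vel=250)
    move_linear([482,-174.9,196],vel=150);hold(.2)
    c,p,r=snap("r1");print(F(3)-f0)
    a=c["frame"][150:310,240:400];cv2.imwrite("pics/r1c.png",cv2.resize(a,None,fx=3.7,fy=3.7,interpolation=cv2.INTER_CUBIC))
    c=camera("scene");cv2.imwrite("pics/r1s.png",cv2.resize(c["frame"][140:270,280:400],None,fx=4.5,fy=4.5,interpolation=cv2.INTER_CUBIC))
print(read_time_s())
E
```

```text
190 [-0.3  0.6  0.3] [495.5  68.2 190.7]Traceback (most recent call last):
  File "<stdin>", line 7, in <module>
TypeError: return arrays must be of ArrayType
```

```bash
python3 - <<'E'
from h import *
from cell import *
f0=np.load("pics/f0.npy")
x,y=494.9,68.35
for z in (205,220,240,260,275):
    move_linear(st2w(x,y,z),vel=60);f=F(2)-f0;print(z,np.round(f,1),np.round(tcp(),1))
    if np.linalg.norm(f)>8: break
else:
    move_linear(st2w(x,y,312),vel=120);print("slope",slope("s6"))
    move_linear([482,-174.9,312],rot=down(np.deg2rad(197.6)),vel=250)
    move_linear([482,-174.9,196],vel=150);hold(.2)
    c,p,r=snap("r1");print(F(3)-f0)
    a=c["frame"][150:310,240:400];cv2.imwrite("pics/r1c.png",cv2.resize(a,None,fx=3.7,fy=3.7,interpolation=cv2.INTER_CUBIC))
    c=camera("scene");cv2.imwrite("pics/r1s.png",cv2.resize(c["frame"][140:270,280:400],None,fx=4.5,fy=4.5,interpolation=cv2.INTER_CUBIC))
print(read_time_s())
E
```

```text
205 [ 0.2  0.9 -0.3] [495.2  68.3 205.4]
220 [ 0.2 -0.   0.5] [495.2  68.3 220.4]
240 [-0.   0.8 -0.1] [495.1  68.4 240.3]
260 [0.1 0.4 0.3] [495.1  68.4 260.3]
275 [-0.3  0.2 -0.1] [495.2  68.4 275.4]
slope (array([ 0.15357889, -0.0624715 ]), np.float64(164.6610667098133), 2795)
r1 [ 482.6  -175.19  196.94] [-4.8050e-01  3.1031e+00 -1.7000e-03]
[-0.17027079  0.0235305   1.05351231]
35.5583
```

View pics/r1c.png

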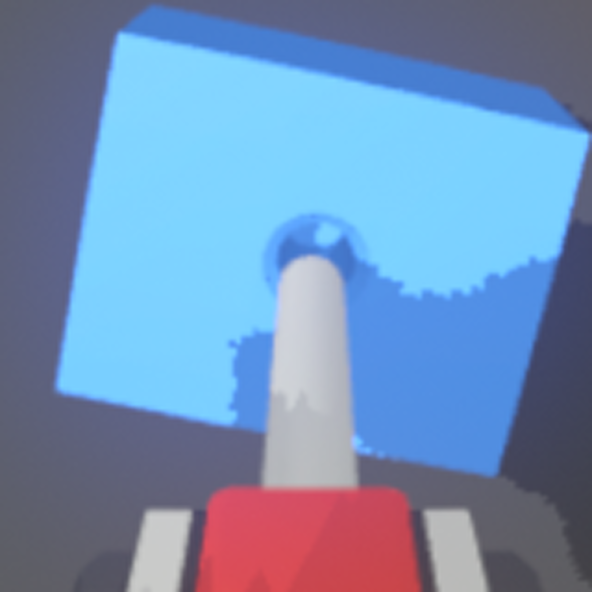

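View pics/r1s.png

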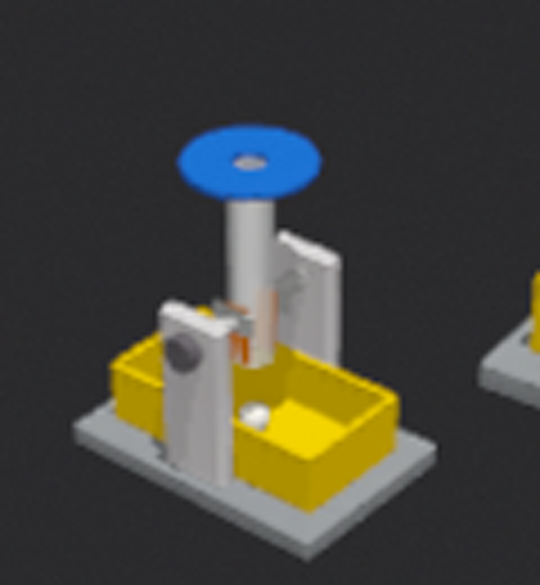

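```bash
python3 - <<'E'
from h import *
c=dict(np.load("pics/r1.npz"));P=lambda u,v:(u/3.7+240-.35,v/3.7+150-.35)
I=np.zeros(3);zt=c["pos"][2]
def tl(uv,z):
    o,d=wray(c,uv,I,I);zz=zt-z;return (o+d*(zz-o[2])/d[2])
print("hole outer top",tl(P(315,213),60),"L",tl(P(263,255),60),"R",tl(P(367,255),60))
print("tip edge",tl(P(311.5,255),zt-119.4))
print("block centre",np.mean([tl(P(*p),60) for p in [(118,33),(589,133),(497,475),(57,391)]],0))
E
```

```text
hole outer top [  0.67131065 -10.55408326 136.94361998] L [-10.2948966   -1.4034237  136.94361998] R [ 11.67453433  -1.41681278 136.94361998]
tip edge [-9.55743449e-02 -6.42835819e+00  1.19400000e+02]
block centre [  0.97418397   0.67952557 136.94361998]
```

```bash
python3 - <<'E'
from h import *
from cell import *
f0=np.load("pics/f0.npy")
x,y=481.6,-174.75
move_linear([x,y,185],vel=40);print(read_tcp_pos())
z=185
ok=True
while z>138:
    z-=(3 if z>165 or z<142 else 6);move_linear([x,y,z],vel=50);f=F(2)-f0;print(z,np.round(f,1),np.round(read_tcp_pos(),1))
    if np.linalg.norm(f)>6: ok=False;break
z=round(z,1)
while ok and z>131:
    z-=0.7;move_linear([x,y,z],vel=20);f=F(2)-f0;print(z,np.round(f,1),np.round(read_tcp_pos(),1))
    if f[2]>2.5: break
print(read_time_s(),ok)
E
```

```text
[ 481.26174047 -174.59133119  184.52663562]
182 [0.5 0.1 0.9] [ 481.5 -174.7  181.9]
179 [0.2 0.8 0.3] [ 481.5 -174.7  178.8]
176 [ 0.2  0.3 -0.4] [ 481.4 -174.7  175.8]
173 [-0.2  0.8  0.3] [ 481.4 -174.7  172.8]
170 [-0.3  0.7 -0.2] [ 481.4 -174.6  169.8]
167 [-0.  -0.2  0.3] [ 481.4 -174.7  166.8]
164 [0.2 0.2 0.2] [ 481.4 -174.7  163.8]
158 [0.3 0.1 0.6] [ 481.3 -174.6  157.6]
152 [-0.5  0.6  0.1] [ 481.3 -174.6  151.6]
146 [-0.5 -0.5  0.4] [ 481.3 -174.6  145.6]
140 [ 0.  -0.3  0.2] [ 481.3 -174.6  139.6]
137 [0.  0.6 0.7] [ 481.5 -174.7  136.9]
136.3 [0.2 0.7 0.4] [ 481.6 -174.8  136.3]
135.60000000000002 [-0.3  0.5 -0.2] [ 481.6 -174.7  135.6]
134.90000000000003 [0.2 0.7 0.2] [ 481.6 -174.7  134.8]
134.20000000000005 [-0.3  0.5  2.6] [ 481.7 -174.8  134.4]
40.1833 True
```

The tip is on the hole's floor. I'll open the gripper, back off and check.

```bash
python3 - <<'E'
from h import *
from cell import *
set_gripper(50);print(read_width());hold(.2);set_gripper(85);print(read_width(),read_force())
move_linear([481.6,-174.75,300],vel=150)
move_pose([400,150,330],down(np.deg2rad(191)))
for n in("top","scene"):
    c=camera(n);cv2.imwrite(f"pics/e{n}.png",c["frame"])
print(read_time_s(),read_force())
a=cv2.imread("pics/escene.png")[140:400,90:390];cv2.imwrite("pics/esc.png",cv2.resize(a,None,fx=2.3,fy=2.3,interpolation=cv2.INTER_CUBIC))
E
```

```text
50.1819287093642
85.07421500333531 [-0.45881759  0.61789067 -0.26986791]
43.825 [-0.83790379 -0.62387782 -0.13571956]
```

View pics/esc.png

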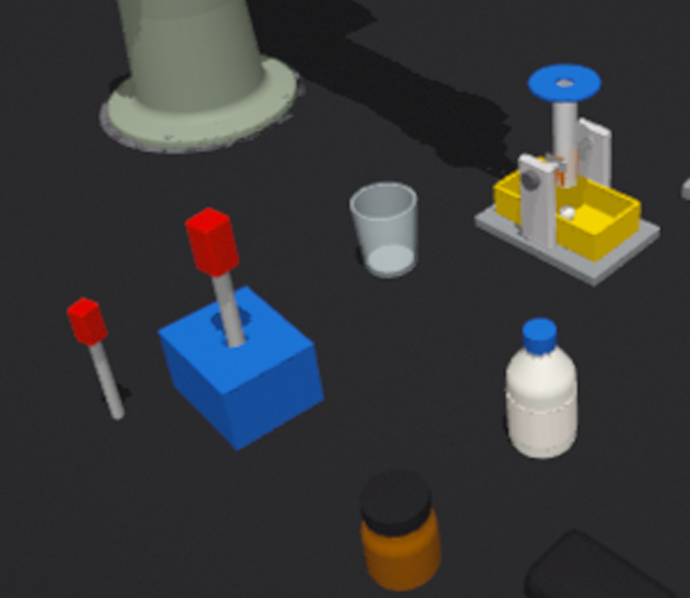

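View pics/etop.png

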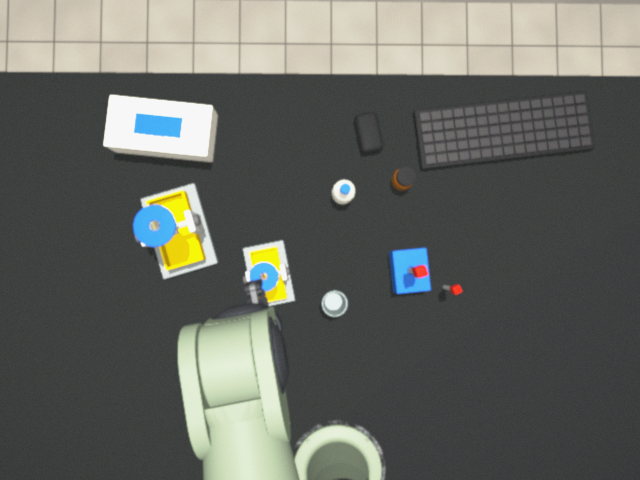

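The rod stands in its holder at (213,245) in the scene crop. The ball is in the tray at (568,213), the column is upright, and the bottle, beaker and jar haven't moved. The arm is clear, so I'm handing in.

```bash
python3 - <<'E'
from cell import *
job_done();print(read_time_s())
E
```

```text
the job is handed in; nothing more can be done
the job is handed in; nothing more can be done
```

The job is done and handed in at about 44 s of the 72 s allowed. The ball is in the yellow tray and the larger red rod is back upright in its blue holder.

- **Column:** on the smaller stand, I measured a 1.6° lean from the flange depth in two opposite wrist views. The tip went about 8.5 mm into the mouth without touching. I then swung the column to about 0.1° past upright, with the sideways force under 6 N.
- **Ball:** it came out with a peak push of about 9 N. The rod then drew out freely and went down the holder hole until it touched the floor at 2.6 N.
- **Last checks:** the final camera views show the ball in the tray, the rod standing in its holder, and the bottle, beaker and jar unmoved. The last reading of the column was about 0.15° off upright, and the arm is clear of everything.
- **Small mismatches:**
  - The push on the ball was first felt about 5 mm lower than I had calculated.
  - The top and wrist cameras disagreed by about 2 mm on the stand's position, so I relied on the averaged wrist views and the contact forces.
  - One script stopped on a coding error while I was withdrawing the rod; I resumed it from the same place with no effect on the job.

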